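# Rivet the can riser's front step

### The job

Take the fresh push rivet, the one whose centre pin still stands up, from the grey carrier strip and seat it in the empty hole of the white can riser's front step until its flange lies fully home, with the pin still up. Then press the pin down flush with the collar to lock the rivet, and let go. Be gentle: the step is springy and cracks if loaded with more than 18 N; leave everything else where it is.

Things in the scene. Friction and masses are not known exactly. Their poses are not given: they have to be found in the camera images.
- rivet_grip (a point): Fresh push rivet, loose, upright in a hole of the carrier strip. Black plastic, 40 g: stem 10 mm diameter, 14 mm long (last 4 mm taper to 6 mm); flange 26 mm diameter, 3 mm thick; above it a round collar 16 mm diameter, 10 mm tall, to grip; grey pin 9 mm diameter stands 5.5 to 7 mm above the collar. Point: on the axis, mid-height of collar, 8 mm above flange underside, 22 mm above stem tip. z up
- rivet_seat (a point): Same fresh rivet: the point on its axis at the flange's underside, which comes to lie on the step round the hole. z up along the axis
- pin (a joint): The fresh rivet's centre pin: 0 = stands 7 mm above the collar, 0.007 = flush with the collar's top. It starts between 0 and 0.0015. It slides down under about 9 N and stays where it is pushed (nothing pushes it back)
- pin_top (a point): Centre of the top face of the fresh rivet's pin; moves with the pin. When flush it is 13 mm above rivet_seat
- hole (a point): Centre of the mouth of the empty hole, on the top face of the front step, 60 mm above the table. Through-hole 11 mm diameter in the 12 mm thick step, 1.5 mm chamfer, free below. z up, x to the riser's rear step, y to the rivet already fitted, 160 mm away. The step is springy: under load it sinks straight down about 1 mm per 3 N (about 3 mm while the pin slides), at most 12 mm, and springs back
- riser: White plastic two-step can riser, fixed to the table, 200 mm deep (x), 260 mm wide (y). Origin: centre of its underside. The front step (x from -100 to 0 mm) is 60 mm high, the rear step (x from 0 to 100 mm) 105 mm high. The empty hole is at x -51, y -80 mm, a fitted rivet (flush pin, 13 mm high) at x -51, y +80 mm. The front step cracks above 18 N
- carrier: Grey plastic carrier strip, fixed to the table, 50 mm (x) by 170 mm (y), 30 mm high, with three 12 mm holes at y -50, 0 and +50 mm, in which rivets stand upright with their flanges on its top face. Origin: centre of its underside
- spent_grip (a point): Spent rivet, loose, in another hole of the carrier strip: like the fresh one but its pin is already flush. Leave it. This point: mid-height of its collar
- tin: Food tin standing, 74 mm in diameter, 85 mm high; origin at its underside. Leave it
- jar: Glass jar standing, 64 mm in diameter, 100 mm high; origin at its underside. Leave it
- scoop: Small metal measuring cup, 60 mm in diameter, 35 mm high; origin at its underside. Leave it
- snackbox: Cardboard box, 60 x 60 x 70 mm high; origin at its underside. Leave it
- screwdriver: Screwdriver lying on the table, along its x axis. Leave it
- spatula: Spatula lying on the table, 200 mm long along its x axis. Leave it

How it is judged:
On the way, in this order (a step that is already met when the one before it is completed fails the run):
1. the fresh rivet sits fully home in the empty hole (within 2 mm of its centre, flange within 1.5 mm of the step, leaning less than 0.1 rad), its pin still up (pressed less than 3 mm) (horizontal distance between rivet_seat and hole below 0.002 m and z of rivet_seat in the frame of hole between -0.003 and 0.0015 m and angle between the z axis of rivet_seat and the z axis of hole, either way round below 0.1 rad and value of joint pin below 0.003 m), for 0.2 s.
2. its pin is pressed flush (within 1 mm) with the rivet home (horizontal distance between rivet_seat and hole below 0.002 m and z of rivet_seat in the frame of hole between -0.003 and 0.0015 m and angle between the z axis of rivet_seat and the z axis of hole, either way round below 0.1 rad and value of joint pin above 0.006 m), for 0.2 s.
At the end, for the whole second after the job is handed in: The fresh rivet is in the hole of the front step, within 2 mm of its centre, flange within 1.5 mm of the step and leaning less than 0.1 rad, its pin within 1 mm of flush; the robot has let go (all of step 2); the robot touches nothing.
It fails at once if the riser is loaded with more than 18 N (contact force between riser and anything else above 18 N).
It fails at once if a bystander (spent rivet, tin, jar, cup, box, screwdriver or spatula) is moved by more than 20 mm (distance of any of spent_grip, tin, jar, scoop, snackbox, screwdriver, spatula from where it was at the start of the episode above 0.02 m).
It also fails if it takes over 51 s, if anything falls off the work surface, if the arm or the gripper's body presses on something with over 40 N, if the wrist force passes 120 N, or if a joint passes its speed limit or range.

### The arm

A 6-joint arm with a two-finger parallel gripper is mounted at the origin on the work surface. World frame = base frame: x ahead of the robot, y to its left, z up, the work surface at z = 0. Lengths are in m, angles in rad, forces in N, time in s.
With the tool pointing down it reaches from about 0.375 to 0.925 m from the base axis. Payload 5.7 kg.
Tool frame: the origin (TCP) lies midway between the tips of the shut fingers; the grasp point (between the pads) lies 19 mm behind it; z points along the fingers, x is the direction in which the jaws open and shut, and the axes are right-handed (so a half turn about z gives the same grasp; the last joint's range is limited). The gripper opens to 88 mm and grips with 3 to 60 N. Pads are 20 mm wide; open, the fingers measure 115 mm over their backs; the gripper's body (75 mm by 178 mm) begins 61 mm behind the grasp point.
Start: joints at [1.23, 0.359, 1.51, -0, 1.272, -0.115], TCP at [0.134, 0.585, 0.223] pointing down, gripper open.
Joint ranges: [-2.97, 2.97], [-1.01, 2.36], [0.21, 2.38], [-0.96, 4.11], [0.2, 2.71], [-2.98, 2.98]. Speed limits (rad/s): [2.39, 2.39, 3.14, 3.14, 3.14, 3.14].

### API

Orientations are given as a unit quaternion [x, y, z, w].
In Python, from bench import move_ptp, servo_line, goto_joints, move_gripper, sleep, inverse_kinematics, capture, PlanningError, close_job, spot_in, silhouettes, current_clock, current_joint_pos, current_qvel, current_joint_torque, current_position, current_orientation, current_force, current_torque, current_finger_gap gives the robot as it stands. Calls block until the motion is done:
- move_ptp(position, orientation): joint-space move of the TCP to a pose.
- servo_line(position, orientation=None, rate=0.15, contact_N=None): straight line of the TCP; orientation=None keeps the orientation; rate is the mean speed in m/s. With contact_N (N) it stops when the force on the tool has changed by that much, and returns True; else False.
- goto_joints(angles): joint-space move.
- move_gripper(opening): finger opening in m; the grip force is fixed at half the most; returns when the fingers have stopped.
- sleep(seconds).
- inverse_kinematics(position, orientation): joint angles nearest the present ones, or None.
- capture(name): name is "side" or "top"; returns a dict with "image" (384x512x3 uint8, blue, green, red), "range_z" (384x512 float32, m along the optical axis (not along the pixel's ray), 0 where there is no reading), "intrinsics" (3x3 intrinsics, pixels), "R" (3x3) and "t" (3): a world point X has camera coordinates R X + t. Camera axes: x right, y down, z forward; pixel columns grow to the right and rows downward; lengths in m; the calibration is good to about 2 mm. A picture is of the moment at which its call begins.
A pose or a line that the arm cannot do raises PlanningError and nothing moves.
- close_job(): hands the job in, once; it reports no verdict.
Trained networks look in the newest picture that a camera, given by its name, has taken for a name from the list of things; names that differ only in an ending like _2 or _b are one class to them, and where a whole thing is asked for, a point or a joint stands for the part that bears it (a point fixed in the world has none). Each returns a list of dicts, best first, with "conf" (0 to 1); they miss things now and then, are a little off and sometimes report something else, mostly with a low value. They report only what shows in the picture. A call takes as long as a camera call.
- spot_in(camera, query): "xy" ([column, row] in pixels, amid what is visible of it).
- silhouettes(camera, query): "region" (384x512 bool, what is visible of it) and "xy" ([column, row] in pixels, amid what is visible of it).
Readings, each from a call of its own:
- current_clock(): time.
- current_joint_pos(): joint angles.
- current_qvel(): joint speeds.
- current_joint_torque(): joint torques, N m.
- current_position(): TCP position.
- current_orientation(): TCP orientation.
- current_force(): force on the tool from outside, world axes, zero at the start.
- current_torque(): the same for the moment, N m.
- current_finger_gap(): finger opening in m.
Only numpy, scipy, OpenCV 4.12 (cv2) and the standard library are available. Lean on these libraries where they do the work, as an engineer would, in place of code of your own. Each camera call takes 0.05 s, during which the arm holds its last target. There are 200 camera calls.

## Working session

There is one attempt and no reset: what is moved stays moved. The work goes in short steps, each a Python script; the robot and the scene stay as the last script left them, time stands still between calls to the robot, and variables do not carry over. Pictures are saved under pics/ and viewed, about 8 in all and at most 12, crops included, and the job is handed in when it is done.

```bash
mkdir -p pics
cat > h.py <<'E'
from bench import *
import numpy as np, cv2
def ray(c,uv,z):
    """world point on pixel ray at height z"""
    K,R,t=[np.asarray(c[k],float) for k in("intrinsics","R","t")]
    d=R.T@np.linalg.inv(K)@np.array([uv[0],uv[1],1.]); o=-R.T@t
    return o+d*(z-o[2])/d[2]
def cloud(c):
    K,R,t=[np.asarray(c[k],float) for k in("intrinsics","R","t")]
    v,u=np.mgrid[:384,:512]; Z=c["range_z"]
    P=np.stack([u,v,np.ones_like(u)],-1)@np.linalg.inv(K).T*Z[...,None]
    return (P-t)@R
E
python3 - <<'E'
from h import *
np.set_printoptions(precision=4,suppress=True)
for n in("top","side"):
    c=capture(n); np.savez(n,**c); cv2.imwrite(f"pics/{n}0.png",c["image"])
    print(n,"cam",-np.asarray(c["R"]).T@c["t"],c["intrinsics"][0])
    for q in("rivet_grip","spent_grip","pin_top","hole","riser","carrier","tin","jar","scoop","snackbox"):
        print(q,[(np.round(s["xy"],1).tolist(),round(float(s["conf"]),2)) for s in spot_in(n,q)][:3])
print(current_clock(),current_orientation(),current_finger_gap(),current_force())
E
```

```text
top cam [ 0.4058 -0.1071  1.2039] [407.839    0.     263.0516]
rivet_grip [([306.7, 200.1], 0.58)]
spent_grip []
pin_top []
hole [([154.0, 174.9], 0.97)]
riser [([154.4, 151.3], 0.92)]
carrier [([302.0, 205.7], 0.71)]
tin [([284.7, 122.6], 0.89)]
jar [([339.6, 127.3], 0.69)]
scoop [([238.2, 234.6], 0.9), ([386.5, 154.0], 0.59)]
snackbox [([394.1, 251.7], 0.66)]
side cam [ 0.1447 -0.5172  0.7522] [347.4623   0.     256.3373]
rivet_grip [([283.1, 243.1], 0.42)]
spent_grip [([299.7, 247.8], 0.46), ([203.7, 215.8], 0.22)]
pin_top [([322.2, 175.3], 0.7)]
hole [([196.2, 134.6], 0.67)]
riser [([218.0, 123.7], 0.97)]
carrier [([283.0, 241.7], 0.84)]
tin [([322.0, 176.0], 0.88)]
jar [([370.3, 205.5], 0.79)]
scoop [([203.3, 216.4], 0.81), ([199.6, 136.4], 0.2)]
snackbox [([329.7, 358.3], 0.62)]
1.1 [ 0.7823  0.623  -0.      0.    ] 0.0880513488475907 [ 0.0692 -0.6649 -0.4744]
```

Run:
```python
import cv2,numpy as np
a=cv2.imread("pics/top0.png");b=cv2.imread("pics/side0.png")
cv2.imwrite("pics/v1.png",cv2.resize(a,(800,600)));cv2.imwrite("pics/v2.png",cv2.resize(b,(800,600)))
```

```text
(no output)
```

View pics/v1.png

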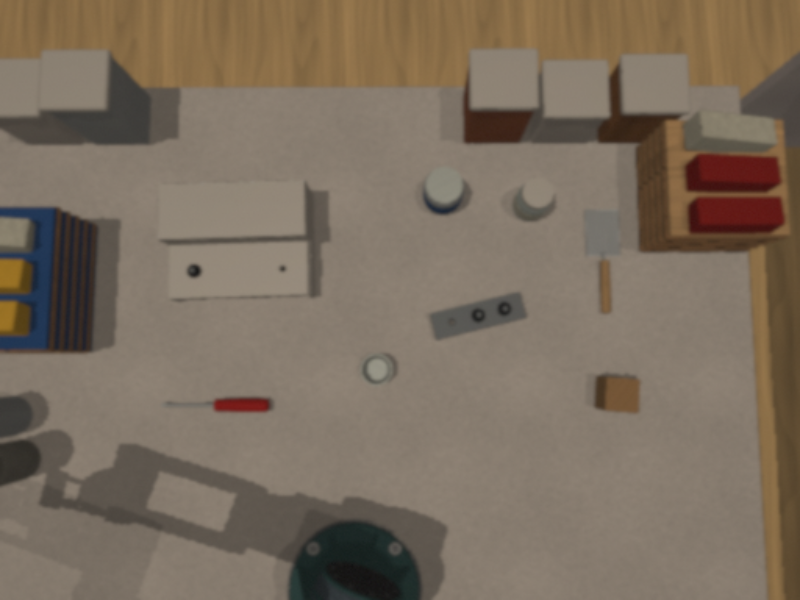

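View pics/v2.png

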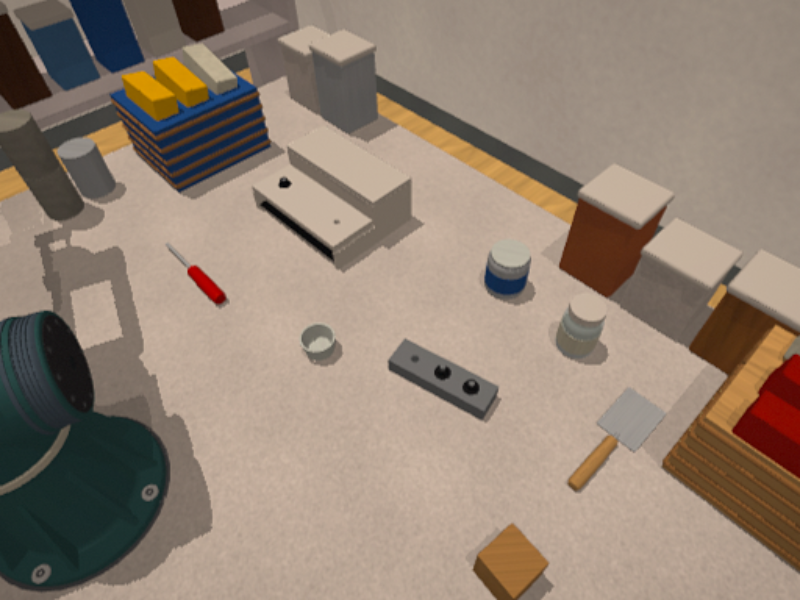

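The carrier holds two rivets, at (478,315) and (504,309) in the top view and at (442,372) and (471,387) in the side view. The hole is at (283,268) top, and the fitted rivet is at (194,270) top. Next I'll enlarge both rivets and use depth to tell which one is fresh.

Run:
```python
from h import *
np.set_printoptions(precision=4,suppress=True)
L={n:dict(np.load(n+".npz")) for n in("top","side")}
a=L["top"]["image"][185:225,270:345];b=L["side"]["image"][210:270,245:325]
r=lambda i,w,h:cv2.resize(i,(w,h),interpolation=cv2.INTER_CUBIC)
cv2.imwrite("pics/v3.png",cv2.convertScaleAbs(np.hstack([r(a,400,213),r(b,400,300)[:213]]) if 0 else np.vstack([r(a,560,299),r(b,400,300)[:, :400].copy() if 0 else cv2.copyMakeBorder(r(b,400,300),0,0,0,160,cv2.BORDER_CONSTANT)]),alpha=1.8))
for n in L:
    P=cloud(L[n]);c=L[n]
    u0,v0=(306,201) if n=="top" else (292,243)
    Q=P[v0-14:v0+15,u0-14:u0+20].reshape(-1,3);Q=Q[Q[:,2]>.036]
    print(n,len(Q));print(Q[np.argsort(Q[:,0])])
# riser: top faces
P=cloud(L["top"])
for lo,hi in((.052,.068),(.097,.113)):
    m=np.zeros((384,512),bool);m[110:200,95:205]=1;m&=(P[...,2]>lo)&(P[...,2]<hi)
    Q=P[m];rc=cv2.minAreaRect(Q[:,:2].astype(np.float32));print(rc,np.median(Q[:,2]))
m=np.zeros((384,512),bool);m[180:225,265:345]=1;m&=(P[...,2]>.024)&(P[...,2]<.034)
print(cv2.minAreaRect(P[m][:,:2].astype(np.float32)),np.median(P[m][:,2]))
def dark(c,u,v,w=5):
    g=c["image"][v-w:v+w+1,u-w:u+w+1].sum(2).astype(float);wt=np.clip(np.median(g)-25-g,0,None)
    y,x=np.mgrid[v-w:v+w+1,u-w:u+w+1];return np.array([(wt*x).sum(),(wt*y).sum()])/wt.sum()
print("hole top",p:=dark(L["top"],181,172),ray(L["top"],p,.06))
print("hole side",p:=dark(L["side"],215,142),ray(L["side"],p,.06), spot_in and "")
```

```text
top 54
[[ 0.4058 -0.1071  1.2039]
 [ 0.4058 -0.1071  1.2039]
 [ 0.4058 -0.1071  1.2039]
 [ 0.4751 -0.2265  0.0373]
 [ 0.489  -0.2232  0.0442]
 [ 0.489  -0.2289  0.0436]
 [ 0.4892 -0.232   0.0415]
 [ 0.4894 -0.2266  0.0383]
 [ 0.4896 -0.2153  0.0364]
 [ 0.4914 -0.2283  0.0495]
 [ 0.4917 -0.2258  0.0465]
 [ 0.492  -0.2234  0.0427]
 [ 0.492  -0.2348  0.0422]
 [ 0.492  -0.232   0.0421]
 [ 0.4922 -0.2208  0.0393]
 [ 0.4939 -0.2307  0.0545]
 [ 0.4943 -0.2256  0.0488]
 [ 0.4944 -0.2286  0.0476]
 [ 0.4946 -0.2203  0.0452]
 [ 0.4947 -0.2232  0.0449]
 [ 0.495  -0.2351  0.0399]
 [ 0.4973 -0.2258  0.0477]
 [ 0.4973 -0.2287  0.0472]
 [ 0.4976 -0.2319  0.0438]
 [ 0.4976 -0.2234  0.0433]
 [ 0.4977 -0.2205  0.0432]
 [ 0.498  -0.2757  0.0366]
 [ 0.5003 -0.2746  0.0446]
 [ 0.5004 -0.272   0.0428]
 [ 0.5005 -0.2292  0.0425]
 [ 0.5006 -0.2809  0.0402]
 [ 0.5006 -0.278   0.0403]
 [ 0.5006 -0.2236  0.0416]
 [ 0.5007 -0.2266  0.0403]
 [ 0.5008 -0.2324  0.0389]
 [ 0.5029 -0.2771  0.0469]
 [ 0.503  -0.2744  0.0463]
 [ 0.5031 -0.2802  0.045 ]
 [ 0.5033 -0.272   0.0431]
 [ 0.5034 -0.2693  0.0417]
 [ 0.5059 -0.
[... 2296 characters left out ...]
5093 -0.2805  0.0413]
 [ 0.5094 -0.2709  0.0432]
 [ 0.5099 -0.2737  0.0415]
 [ 0.511  -0.2725  0.0432]
 [ 0.5116 -0.2786  0.0408]
 [ 0.5118 -0.2752  0.041 ]
 [ 0.5126 -0.2742  0.0434]
 [ 0.5135 -0.2769  0.0411]]
((0.6269744634628296, 0.20980915427207947), (0.20081458985805511, 0.25934499502182007), 1.9659119844436646) 0.05887159687578724
((0.6770414710044861, 0.21290001273155212), (0.10156921297311783, 0.2612460255622864), 1.6576389074325562) 0.10384285895590883
((0.49425435066223145, -0.227554053068161), (0.04994211718440056, 0.16992805898189545), 13.699319839477539) 0.028919307917378304
hole top [180.4286 171.4626] [0.5783 0.1303 0.06  ]
hole side [214.978  141.5802] [0.5779 0.1305 0.06  ]
```

View pics/v3.png

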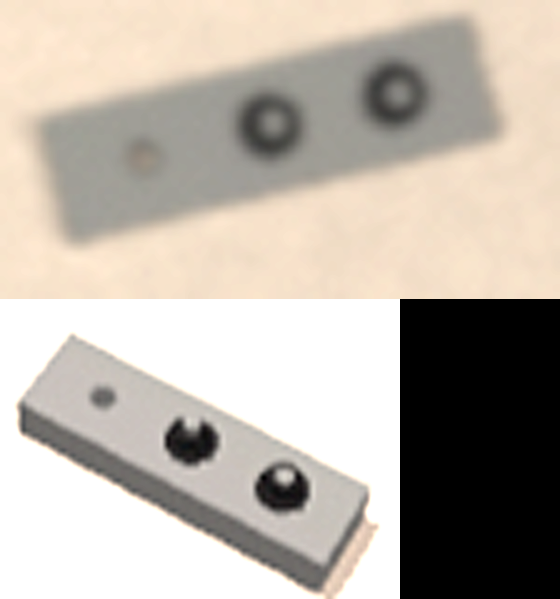

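The pin-up fresh rivet is the middle one, at the carrier's centre (0.494, -0.2275). The hole is near (0.578, 0.130), and both cameras and the riser geometry agree on that. The fingertips must stay above the flange, so I'll grip the collar with the TCP at about z = 0.035.

```bash
cat >> h.py <<'E'
def q(deg): a=np.radians(deg)/2; return [float(np.cos(a)),float(np.sin(a)),0.,0.]
E
python3 - <<'E'
from h import *
np.set_printoptions(precision=4,suppress=True)
G=[.4945,-.2275]; o=q(13.7)
move_ptp(G+[.10],o); move_gripper(.045)
print(servo_line(G+[.0348],o,rate=.06,contact_N=6),current_position(),current_force())
move_gripper(0); print("gap",current_finger_gap(),current_force())
servo_line(G+[.11],o,rate=.1)
print("gap",current_finger_gap())
H=[.578,.130]
move_ptp(H+[.14],q(91.7)); servo_line(H+[.095],rate=.1)
sleep(.2); print(current_position(),current_force(),current_clock())
for n in("top","side"):
    c=capture(n); np.savez(n+"1",**c); cv2.imwrite(f"pics/{n}1.png",c["image"])
    for k in("rivet_grip","pin_top"):print(n,k,[(np.round(s["xy"],1).tolist(),round(float(s["conf"]),2)) for s in spot_in(n,k)][:3])
r=lambda i:cv2.resize(i,(560,290),interpolation=cv2.INTER_CUBIC)
t=np.load("top1.npz")["image"];s=np.load("side1.npz")["image"]
cv2.imwrite("pics/v4.png",np.vstack([r(t[145:197,130:230]),r(s[105:157,165:265])]))
E
```

```text
False [ 0.4948 -0.2277  0.0351] [-0.4221  0.2472 -0.0492]
gap 0.014508721253004448 [0.4596 0.0719 1.2659]
gap 0.014949738003705585
[0.5786 0.13   0.0958] [-0.2336 -0.7291  0.0403] 9.9583
top rivet_grip [([393.2, 250.9], 0.29), ([342.1, 127.7], 0.16)]
top pin_top []
side rivet_grip []
side pin_top []
```

View pics/v4.png

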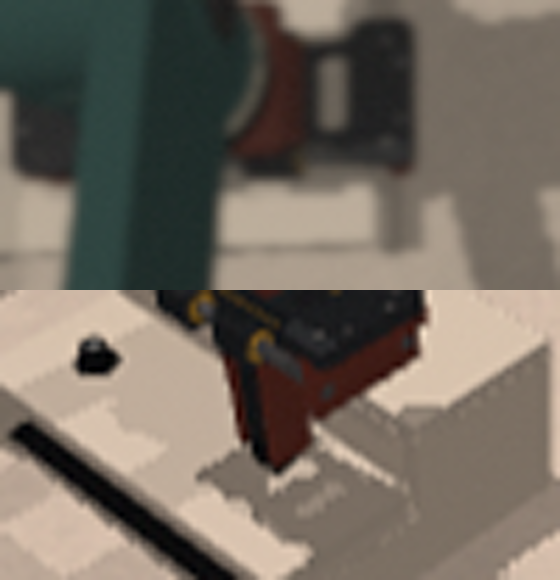

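The side crop shows a fingertip at (275,470) but no clear flange below it, so I'll check whether the rivet is actually held.

Run:
```python
from h import *
s=np.load("side1.npz")["image"]
a=cv2.resize(s[115:155,190:240],(500,300)[:1]+(300,),interpolation=cv2.INTER_CUBIC) if 0 else cv2.resize(s[115:155,190:240],(375,300),interpolation=cv2.INTER_CUBIC)
b=cv2.resize(s[210:270,245:325],(400,300),interpolation=cv2.INTER_CUBIC)
cv2.imwrite("pics/v5.png",cv2.convertScaleAbs(np.hstack([a,b]),alpha=1.8))
print(current_finger_gap())
```

```text
0.0147523739772854
```

View pics/v5.png

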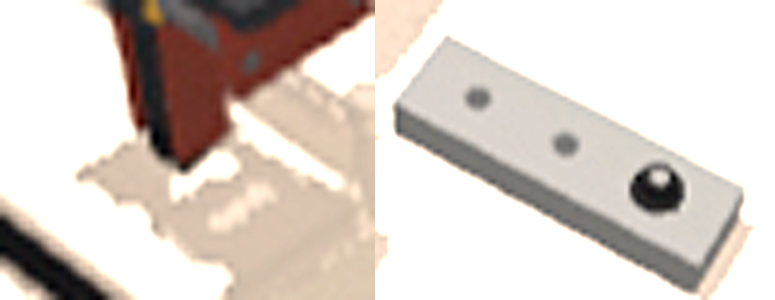

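The middle carrier hole is now empty and the gap stays at 14.8 mm, so the rivet is held and only hidden behind the near finger. I'll turn the jaws square to the side camera's line of sight so the rivet and hole show during insertion.

Run:
```python
from h import *
np.set_printoptions(precision=4,suppress=True)
H=[.578,.130]
servo_line(H+[.125],rate=.1); move_ptp(H+[.125],q(-34)); servo_line(H+[.095],rate=.1); sleep(.2)
p=current_position();print(p,current_orientation(),current_clock())
c=capture("side"); np.savez("side2",**c)
K,R,t=[np.asarray(c[k],float) for k in("intrinsics","R","t")]
def pr(X): x=K@(R@np.asarray(X)+t); return x[:2]/x[2]
u0,v0=190,112; S=12
a=cv2.resize(c["image"][v0:v0+45,u0:u0+55],None,fx=S,fy=S,interpolation=cv2.INTER_CUBIC)
a=cv2.convertScaleAbs(a,alpha=1.5)
for X in([p[0],p[1],p[2]],[p[0],p[1],p[2]-.0018],[p[0],p[1],p[2]-.0188],[.578,.130,.06]):
    z=(pr(X)-[u0,v0]+.5)*S; print(pr(X),z); cv2.circle(a,tuple(int(i) for i in z),3,(0,0,255),-1)
cv2.imwrite("pics/v6.png",a)
```

```text
[0.5786 0.1301 0.0957] [ 0.9563 -0.2923  0.0006 -0.0002] 13.2583
[213.9301 132.2195] [293.1613 248.6335]
[213.9986 132.702 ] [293.9829 254.4242]
[214.6359 137.1943] [301.6309 308.3312]
[215.1196 141.6456] [307.4352 361.7467]
```

View pics/v6.png

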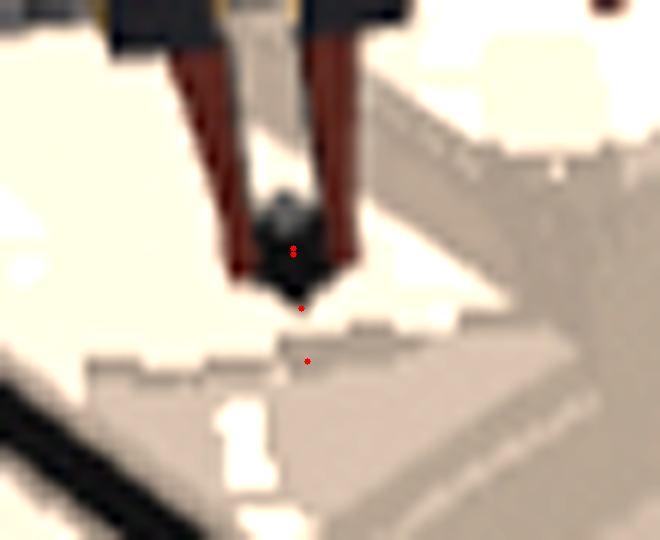

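The rivet is held upright on the TCP axis, with its stem tip at (298,300) against a predicted (302,308). I'll descend slowly with a contact guard.

Run:
```python
from h import *
np.set_printoptions(precision=4,suppress=True)
H=[.5776,.130]; f0=np.array(current_force())
servo_line(H+[.083],rate=.06);sleep(.2);print(current_position(),current_force()-f0)
for z in(.078,.075,.072,.068,.0645):
    k=servo_line(H+[z],rate=.012,contact_N=4);print(z,k,current_position(),np.array(current_force())-f0)
    if k:break
print(current_clock(),current_finger_gap())
```

```text
[0.5778 0.13   0.0831] [ 0.2272  0.234  -0.2105]
0.078 False [0.5775 0.13   0.0779] [ 0.0382  0.017  -0.0549]
0.075 False [0.5776 0.13   0.0749] [ 0.7921 -0.0484  0.5219]
0.072 False [0.5776 0.13   0.0719] [ 0.3926 -1.1094 -0.7774]
0.068 False [0.5776 0.13   0.0679] [ 0.199   0.2041 -0.4237]
0.0645 False [0.5777 0.13   0.0646] [-0.9789  0.0566  1.7634]
16.15 0.014673309892369611
```

Run:
```python
from h import *
np.set_printoptions(precision=4,suppress=True)
f=lambda:np.mean([current_force() for _ in range(1)],0)
print(current_force())
k=servo_line([.5776,.130,.0632],rate=.01,contact_N=4);sleep(.3);print(k,current_position(),current_force())
move_gripper(.032);sleep(.2);print(current_finger_gap(),current_force(),current_clock())
servo_line([.5776,.130,.12],rate=.12)
move_gripper(0)
servo_line([.5776,.130,.125],q(56),rate=.08) if 0 else move_ptp([.5776,.130,.125],q(56))
c=capture("side"); np.savez("side3",**c);P=cloud(c)
print([(np.round(s["xy"],1).tolist(),round(float(s["conf"]),2)) for s in spot_in("side","rivet_grip")])
Q=P[128:146,205:226].reshape(-1,3);Q=Q[(Q[:,2]>.064)&(Q[:,2]<.09)&(np.hypot(Q[:,0]-.578,Q[:,1]-.13)<.02)];print(Q[np.argsort(Q[:,2])])
a=cv2.resize(c["image"][112:157,190:245],None,fx=12,fy=12,interpolation=cv2.INTER_CUBIC)
cv2.imwrite("pics/v7.png",cv2.convertScaleAbs(a,alpha=1.5));print(current_clock())
```

```text
[-0.8029  0.1777  1.3391]
False [0.5777 0.13   0.0634] [-0.4072 -0.6621  4.6157]
0.032105002170414974 [-0.9818 -0.2751  0.0567] 17.425
[([327.7, 362.2], 0.64)]
[[0.5679 0.1314 0.0641]
 [0.5658 0.1334 0.0641]
 [0.5699 0.1292 0.0643]
 [0.5707 0.1163 0.0643]
 [0.5685 0.1181 0.0646]
 [0.5756 0.1222 0.0652]
 [0.5714 0.1262 0.0653]
 [0.5677 0.1355 0.0656]
 [0.5731 0.1235 0.0659]
 [0.5723 0.118  0.0661]
 [0.5697 0.1281 0.069 ]
 [0.5805 0.1228 0.0695]
 [0.5756 0.1213 0.0696]
 [0.5732 0.123  0.0701]
 [0.571  0.1249 0.0702]
 [0.5778 0.124  0.0704]
 [0.572  0.1353 0.0707]
 [0.5713 0.1298 0.0708]
 [0.5737 0.1326 0.0714]
 [0.5755 0.1301 0.0718]
 [0.5746 0.1243 0.0722]
 [0.5841 0.1268 0.0724]
 [0.572  0.1257 0.073 ]
 [0.5788 0.1247 0.0732]
 [0.5808 0.1225 0.0733]
 [0.5808 0.1269 0.0744]
 [0.5757 0.1253 0.0748]
 [0.5739 0.1322 0.0753]
 [0.5753 0.1336 0.0774]
 [0.5767 0.126  0.0775]
 [0.5771 0.1311 0.0779]
 [0.5795 0.1339 0.0785]
 [0.5815 0.1316 0.0787]
 [0.5784 0.1279 0.0791]
 [0.5736 0.1265 0.0792]]
20.1917
```

View pics/v7.png

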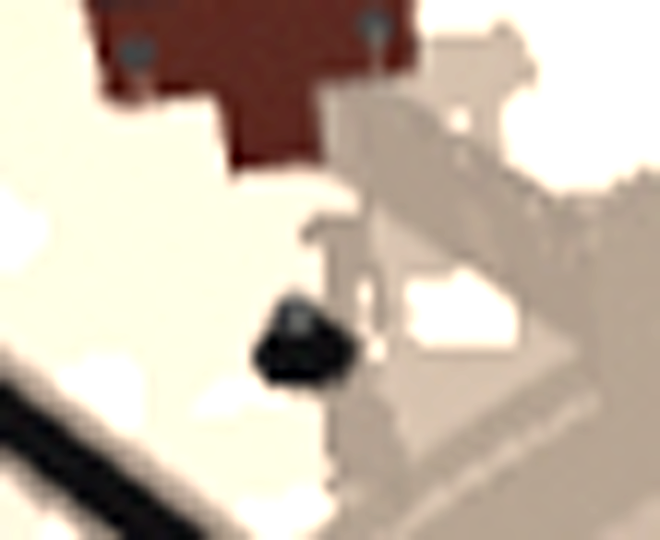

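The rivet is home and upright at (303,350) with its grey pin up. Pin top is about 79 mm, and the 4.6 N reaction came with 1.5 mm of sink, which fits a seated flange. Now I'll press with the fingers shut.

Run:
```python
from h import *
np.set_printoptions(precision=4,suppress=True)
H=[.5776,.130]
servo_line(H+[.084],rate=.08);sleep(.2);f0=current_force()[2];print(current_finger_gap(),f0,current_position())
z=.081
while z>.066:
    servo_line(H+[z],rate=.01);sleep(.05)
    F=np.mean([current_force()[2] for _ in range(3)])-f0;p=current_position()[2];print(round(z,4),round(p,4),round(F,2))
    if F>12.3:break
    z-=.001 if z>.0715 else .0005
print(current_clock())
```

```text
0.0002774787454399864 -1.23557689955747 [0.5781 0.13   0.0846]
0.081 0.081 0.36
0.08 0.08 1.26
0.079 0.0792 3.23
0.078 0.0782 5.9
0.077 0.0774 9.39
0.076 0.0766 10.64
0.075 0.0756 8.88
0.074 0.0746 9.21
0.073 0.0736 10.34
0.072 0.0726 10.29
0.071 0.0716 10.57
0.0705 0.0711 10.26
0.07 0.0706 10.02
0.0695 0.0703 11.25
0.069 0.0699 12.15
0.0685 0.0695 12.21
0.068 0.0691 13.78
26.3583
```

The force held at about 10 N while the pin slid, then rose at about 3 N/mm once the TCP passed 70.3 mm. That is the flush signature. I'll retract and check.

Run:
```python
from h import *
np.set_printoptions(precision=4,suppress=True)
servo_line([.5776,.130,.085],rate=.05);servo_line([.5776,.130,.2],rate=.15)
move_ptp([.40,.35,.25],q(56)); sleep(.3)
out=[]
for n,(v0,u0) in(("side",(112,190)),("top",(150,155))):
    c=capture(n);np.savez(n+"4",**c);P=cloud(c)
    Q=P[v0:v0+45,u0:u0+55].reshape(-1,3);Q=Q[(Q[:,2]>.063)&(Q[:,2]<.09)&(np.hypot(Q[:,0]-.578,Q[:,1]-.13)<.012)]
    print(n,len(Q),np.sort(Q[:,2])[-6:],Q[Q[:,2]>.068].mean(0))
    out.append(cv2.resize(c["image"][v0:v0+45,u0:u0+55],None,fx=7,fy=7,interpolation=cv2.INTER_CUBIC))
cv2.imwrite("pics/v8.png",cv2.convertScaleAbs(np.hstack(out),alpha=1.4));print(current_clock(),current_force())
```

```text
side 29 [0.073  0.073  0.0734 0.0737 0.0744 0.0748] [0.5764 0.1284 0.0718]
top 34 [0.0734 0.0735 0.0738 0.0738 0.0747 0.0772] [0.578  0.1299 0.072 ]
29.275 [-0.675   0.7957 -0.3992]
```

View pics/v8.png

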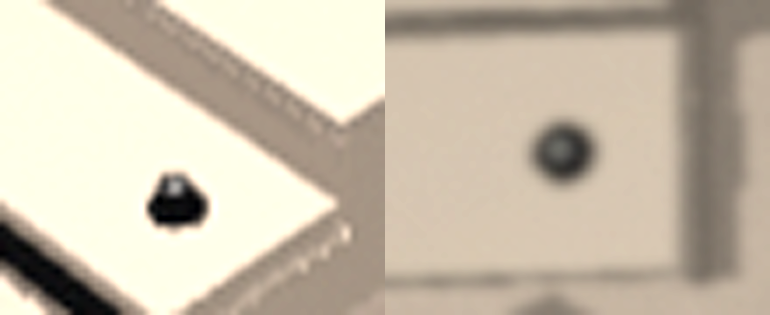

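The rivet stands upright in the hole, at (177,202) in the side half and (562,152) in the top half. Its top is at about 73 mm, which is the flush height, and the arm is clear.

```bash
python3 -c "
from bench import *
close_job();print(current_clock())"
```

```text
the job is handed in; nothing more can be done
the job is handed in; nothing more can be done
```

I moved the fresh rivet from the carrier's middle hole into the empty hole of the front step and pressed its pin flush. The arm was then moved clear and the job handed in; the last clock reading before that was 29.3 s of the 51 s allowed. The system gave no verdict.

- **Seating:** the rivet went in with no contact stop. At home the step pushed back with 4.6 N, and the pin was still up, its top at about 79 mm.
- **Pressing:** force held at about 9–10.6 N while the pin slid, then rose to 13.8 N at the collar, below the 18 N limit. I only read force between steps, so brief peaks were not recorded.
- **Final camera check:** the rivet stands upright near (0.578, 0.130) with its top at about 73 mm, the flush height. In depth, only a few noisy points read higher, up to 77 mm.
- **Disagreements:**
  - The network missed the held rivet and misreported the seated one, so I relied on depth and the pictures instead.
  - The finger gap read 14.5–14.9 mm on the 16 mm collar, but the pictures confirmed the grip.
  - The last side-camera position was about 2 mm off the top camera's, probably because it sees only one face of the rivet.
- **Not checked:** I did not measure the bystanders again at the end. The spent rivet was still in its hole after the pick.

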